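# Load a glass slide into the slide reader's stage

## Robot

A 7-joint arm with a two-finger parallel gripper is mounted at the origin on the work surface. World frame = base frame: x ahead of the robot, y to its left, z up, the work surface at z = 0. Lengths are in m, angles in rad, forces in N, time in s.
With the tool pointing down it reaches from about 0.4 to 0.875 m from the base axis. Payload 6.5 kg.
Tool frame: the origin (TCP) lies midway between the tips of the shut fingers; the grasp point (between the pads) lies robot.grasp_offset behind it (robot.grasp_offset is the distance from the TCP to the grasp point, in m); z points along the fingers, y is the line along which they close (so a half turn about z gives the same grasp; the last joint's range is limited). The gripper opens to 85 mm and grips with 20 to 120 N. Pads are 22 mm wide; open, the fingers measure 114 mm over their backs; the gripper's body (76 mm by 85 mm) begins 54 mm behind the grasp point. The pads swing forward as they close: fully open they stand 13 mm farther back than shut.
Start: joints at [-1.24, 0.536, -0.004, 1.538, 0.003, 1.067, -0.071], TCP at [0.251, 0.599, 0.231] pointing down, gripper open.
Joint ranges: [-2.7, 2.7], [-0.37, 2.16], [-1.27, 1.26], [0.24, 2.4], [-1.31, 4.45], [0.19, 1.91], [-2.76, 2.76]. Speed limits (rad/s): [2.39, 2.39, 3.14, 3.14, 3.14, 3.14, 3.14].

## Interface

Orientations are given as a unit quaternion [x, y, z, w].
In Python, from rig import robot, eyes, workorder gives the robot as it stands.
- The arm moves only by the shell command python3 -m pendant 'ROWS' [OPENING]. ROWS is JSON, a list of rows, each an object with "slide": the shift along the tool's x, y, z in cm, a list of three; "turn": the turn about the tool's z in degrees. In form: [{"slide": [dx, dy, dz], "turn": turn}, ...]. A call has 1 to 20 rows; each row shifts and turns the commanded pose from where the row before left it, along the tool's axes as they then stand; what a row does not reach is not made up. A row lasts 1/10 s, in which the tool goes at most 50 mm and 8.59 degrees, less where a joint would pass 70% of its speed; a pose out of reach is approached as far as the arm can. A call is refused whole if a number of a shift passes 5 or a number of a turn 8.59, either way. A call with a gripper value outside its range is refused whole. OPENING is the opening, from -1 (shut) to 1 (fully open), set as the call begins (- or left out, the last holds). The fingers move at their own pace and stop on an object; the grip force is fixed at half the most. Time passes only in rows, so rows that do not move let the fingers close. It gives the time, the measured TCP pose, the force, the opening and the grip force at its end, in the units of the state.
- robot.get_obs(): the state, without advancing time (a new reading comes with each control period).
- eyes.read_camera(name): name is "side" or "top"; returns a dict with "color" (400x640x3 uint8, red, green, blue), "mtx" (3x3 intrinsics, pixels), "dist" ([k1, k2, p1, p2, k3] as OpenCV has them; the pictures are not rectified), "R" (3x3) and "t" (3): a world point X has camera coordinates R X + t. Camera axes: x right, y down, z forward; pixel columns grow to the right and rows downward; lengths in m; the calibration is good to about 2 mm. A picture is of the moment at which its call begins. There is no depth.
- workorder.hand_in(): hands the job in; it is judged then, once.
The state is a dict: "t": time; "q": joint angles; "qd": joint speeds; "joint_efforts": joint torques, N m; "tool_pos": TCP position; "ee_rot": TCP orientation; "force": force on the tool from outside, world axes, zero at the start; "torque": the same for the moment, N m; "finger_gap": finger opening in m; "finger_force": force on a finger pad.
Only numpy, scipy, OpenCV 4.12 (cv2) and the standard library are available. Lean on these libraries where they do the work, as an engineer would, in place of code of your own. Each camera call takes 0.05 s, during which the arm holds its last target. There are 200 camera calls.

## Task

Load the wide glass slide into the black stage: keeping it flat on the plate, press on its top with the fingertips and drag it under the sprung white shoe until it is fully home against the end stop. Then swing the clamp finger in against its free long edge until the slide sits flush along the side fence with the clamp touching it, and let go. The glass is fragile: press it only about as hard as the drag needs (never over 20 N) and clamp it lightly, and leave the narrow slide and everything else where it is.

Things in the scene. Friction and masses are not known exactly. Their poses are not given: they have to be found in the camera images.
- slide: the wide slide to load: clear glass 76 x 52 x 3 mm, 25 to 40 g, a white frosted band across one end. Lies flat near the kerb. Origin: centre of its underside; x along its length (band at -x), z up. Friction about 0.2 on plate and shoe, at least twice that under fingertips. A steady press of 10 to 13 N drags it; lighter slips at the shoe, over 20 N cracks it.
- stage_home (a point): where the wide slide's origin must end, on the top face of the fixed black stage plate (245 x 190 mm, top 20 mm above the table). Axes turn with the stage: x to the end stop (away from the robot), y to the side fence, z up. The plate spans x -160 to +85, y -125 to +65 mm from here. A kerb 10 mm high runs along its near end (inner face x = -150 mm).
- end_stop (a point): centre of the end stop's face, at plate level, at x = +38 mm, y = 0 of stage_home: an aluminium bar 12 mm high and 64 mm long across the stage, which the slide's leading short edge must touch.
- fence (a point): middle of the side fence's face, at plate level, at x = +4, y = +26 mm of stage_home: an aluminium bar 8 mm high and 70 mm long along x, which the slide's long edge must touch; a slanted lead-in before it opens from y = +26 to +33 mm between x = -31 and -53 mm.
- shoe_foot (a point): lowest point of the white nylon shoe, at x = +22, y = 0 mm of stage_home: a level cylinder of radius 12 mm, 24 mm wide along y, 2 mm above the plate, that a spring (about 5 N) holds down; it rises up to 8 mm. The slide's leading edge is forced under it and drags 2 to 5 N more. Its bridge above (26 mm wide) spans x +8 to +62 mm, top 56 mm over the plate: keep the fingers at x below 0.
- clamp (a joint): angle of the clamp finger about its upright pivot (rad), range -0.2 to 1.0: 0 = its tip just touches a slide that is home and flush with the fence; larger = swung open, away from the slide (counterclockwise from above). Stiff hinge: about 2 N at the post moves it and it stays where left. Then some 4 N more seats the slide; 15 N on the glass is too much.
- clamp_post (a point): the clamp's upright round steel post, 12 mm in diameter, its top 38 mm above the plate, this point on its axis 25 mm above the plate. It stands on the tip of the steel clamp finger; the round tip below it, also 12 mm in diameter, reaches down to the plate and touches the slide. Push it towards the fence. At joint 0 it stands at x = 0, y = -32 mm of stage_home.
- clamp_pivot (a point): the clamp's upright pivot axis, 25 mm above the plate, at x = +65, y = -62 mm of stage_home; the post is 71.6 mm from it. The steel arm between is 10 mm wide, its top 12 mm above the plate; the boss at the pivot is 22 mm in diameter and 14 mm high.
- narrow_slide: bystander: narrow glass slide 76 x 26 x 3 mm lying on the stage at its free side, origin at the centre of its underside, x along its length. Leave alone.
- dropper: bystander: small amber dropper bottle, 30 mm in diameter, 62 mm high, beside the stage (-y side); origin under its centre
- dish: bystander: clear shallow dish, 60 mm across, 16 mm high, beside the stage (+y side); origin under its centre
- tin: bystander: flat aluminium tin 75 x 50 x 22 mm beside the stage (+y side); origin under its centre
- beaker: bystander: glass beaker 70 mm across, 90 mm high, well to one side; origin under its centre
- jar: bystander: white specimen jar, 64 mm across, 80 mm high, well to one side; origin under its centre
- tip_box: bystander: grey box 80 x 120 x 55 mm, well to one side; origin under its centre
Not all that is in view belongs to the job. Leave any blue or turquoise look-alike of the slide alone.

How it is judged:
On the way, in this order (a step that is already met when the one before it is completed fails the run):
1. the wide slide has been dragged home to the end stop, flat and under the shoe (within 2 mm), with the clamp still open (x of slide in the frame of stage_home between -0.002 and 0.002 m and y of slide in the frame of stage_home between -0.02 and 0.003 m and value of joint clamp above 0.25 rad), for 0.2 s.
2. the clamp has been swung against the slide and the slide is flush with the fence (x of slide in the frame of stage_home between -0.002 and 0.002 m and y of slide in the frame of stage_home between -0.002 and 0.002 m and z of slide in the frame of stage_home below 0.0015 m and angle between the x axis of slide and the x axis of stage_home, either way round below 0.035 rad and value of joint clamp below 0.03 rad), for 0.2 s.
At the end, for the whole second after the job is handed in: The wide slide lies flat at rest on the stage within 2 mm of home along and across (against the end stop and flush with the side fence), square to it within 0.035 rad; the clamp rests against its free edge (joint between -0.05 and 0.03 rad) (all of step 2 and value of joint clamp above -0.05 rad and linear speed of slide below 0.01 m/s and velocity of joint clamp below 0.05 rad/s); the robot touches nothing.
It fails at once if the glass is pressed with more than 22 N by the fingers (contact force between the fingers and slide above 22 N).
It fails at once if the clamp squeezes the slide with more than 15 N (contact force between slide and clamp_c2 above 15 N).
It fails at once if the wide slide is lifted off or leaves the plate (z of slide in the frame of stage_home above 0.008 m or z of slide in the frame of stage_home below -0.006 m).
It fails at once if a bystander is moved by more than 10 mm (distance of any of narrow_slide, dropper, dish, tin, beaker, jar, tip_box from where it was at the start of the episode above 0.01 m).
It also fails if it takes over 72 s, if anything falls off the work surface, if the arm or the gripper's body presses on something with over 40 N, if the wrist force passes 120 N, or if a joint passes its speed limit or range.

## Working session

There is one attempt and no reset: what is moved stays moved. The work goes in short steps, Python scripts to look and compute and a shell command to move; the robot and the scene stay as the last step left them, time stands still between calls to the robot, and variables do not carry over. Pictures are saved under pics/ and viewed, at most 11 in all, crops included, and the job is handed in when it is done.

```bash
mkdir -p pics; ls
python3 - <<'E'
from rig import robot, eyes, workorder
import cv2,json
for n in("side","top"):
    c=eyes.read_camera(n); cv2.imwrite(f"pics/{n}0.png",c["color"][:,:,::-1]); print(n,c["mtx"],c["dist"],c["R"],c["t"])
o=robot.get_obs();print(o, robot.grasp_offset)
E
```

```text
pics
side [[394.11844187   0.         316.61404333]
 [  0.         394.11844187 201.12911598]
 [  0.           0.           1.        ]] [-0.04140864  0.          0.          0.          0.        ] [[ 0.99536537 -0.0937924  -0.02123102]
 [-0.0817755  -0.70936509 -0.70008138]
 [ 0.05060177  0.69857295 -0.71374736]] [-0.51814115  0.09486339  1.0708052 ]
top [[515.47626586   0.         324.89320153]
 [  0.         515.47626586 201.2631881 ]
 [  0.           0.           1.        ]] [-0.06083984  0.          0.          0.          0.        ] [[ 0.02896571 -0.99954657  0.00822486]
 [-0.99462539 -0.02963943 -0.099206  ]
 [ 0.0994048  -0.00530708 -0.99503292]] [-0.00627213  0.52503851  1.52396794]
{'t': 0.1, 'q': array([-1.24020167,  0.53712774, -0.00441667,  1.53877096,  0.00258557,
        1.06729322, -0.07120296]), 'qd': array([-0.0009704 , -0.00055257,  0.00132818, -0.00315069, -0.00137702,
       -0.00107866, -0.00082154]), 'joint_efforts': array([ 2.02425472e-03, -5.84565282e+01,  1.05150271e+00, -2.59774107e+01,
        1.26564616e-02,  4.53370769e-03, -1.51185592e-06]), 'tool_pos': array([0.25100296, 0.59896287, 0.23047801]), 'ee_rot': array([ 1.97077254e-01,  9.80387638e-01, -7.90530884e-04, -9.96519006e-05]), 'force': array([ 0.16848744, -0.20817758,  0.22757265]), 'torque': array([-0.03856735,  0.00988966,  0.0337099 ]), 'finger_force': 0.0, 'finger_gap': 0.0853845926846777} 0.0187
```

View pics/top0.png

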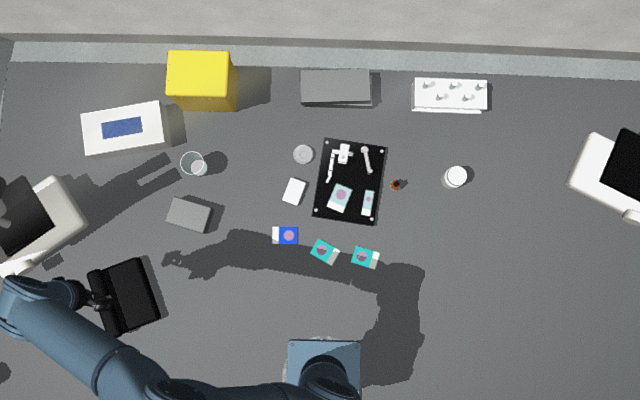

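View pics/side0.png

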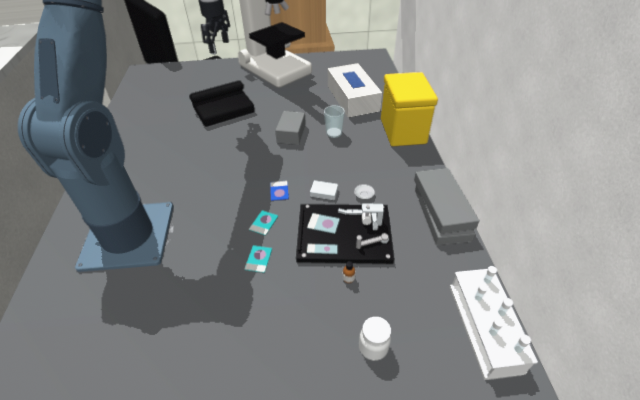

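The stage is the black plate at top px (313–387, 138–225). The wide slide is at about (340,197), the narrow slide at (368,203), the shoe bridge at (343,152), and the clamp post/pivot at about (366,150)/(370,170). I'll magnify it and fit the plate.

```bash
cat > h.py <<'E'
import numpy as np,cv2
from rig import robot,eyes,workorder
def ray(c,uv,z):
    uv=np.asarray(uv,float).reshape(-1,1,2)
    n=cv2.undistortPoints(uv,c["mtx"],np.array(c["dist"])).reshape(-1,2)
    R=np.array(c["R"]);C=-R.T@c["t"]
    d=np.c_[n,np.ones(len(n))]@R
    return C+d*((z-C[2])/d[:,2])[:,None]
def proj(c,X):
    X=np.asarray(X,float).reshape(-1,3)
    return cv2.projectPoints(X,cv2.Rodrigues(np.array(c["R"]))[0],np.array(c["t"]),c["mtx"],np.array(c["dist"]))[0].reshape(-1,2)
E
python3 - <<'E'
from h import *
def quad(c,roi,name,thr):
    g=c["color"].max(2); m=np.zeros_like(g); x0,y0,x1,y1=roi
    m[y0:y1,x0:x1]=(g[y0:y1,x0:x1]<thr)*255
    m=cv2.morphologyEx(m,cv2.MORPH_OPEN,np.ones((3,3)))
    k=max(cv2.findContours(m,0,2)[0],key=cv2.contourArea)
    h=cv2.convexHull(k); r=cv2.minAreaRect(h); b=cv2.boxPoints(r)
    W=ray(c,b,.02); print(name,b.round(1).tolist(),W[:,:2].round(4).tolist(),[round(float(np.linalg.norm(W[i]-W[i-1])),4) for i in range(4)])
    q=cv2.approxPolyDP(h,4,True).reshape(-1,2);W=ray(c,q,.02);print(q.tolist(),W[:,:2].round(4).tolist())
t=eyes.read_camera("top");s=eyes.read_camera("side")
print(t["color"][160:164,322:326].tolist(),t["color"][180,300],s["color"][255,325])
quad(t,(300,125,400,235),"top",35);quad(s,(285,190,405,275),"side",35)
cv2.imwrite("pics/tc.png",cv2.resize(t["color"][132:230,300:400,::-1],None,fx=6,fy=6,interpolation=cv2.INTER_CUBIC))
cv2.imwrite("pics/sc.png",cv2.resize(s["color"][192:272,290:400,::-1],None,fx=7,fy=7,interpolation=cv2.INTER_CUBIC))
E
```

```text
[[[44, 46, 43], [48, 47, 49], [50, 49, 52], [43, 45, 46]], [[49, 47, 47], [41, 46, 44], [43, 45, 45], [46, 47, 48]], [[45, 47, 45], [46, 48, 51], [48, 49, 50], [41, 43, 43]], [[38, 41, 40], [46, 44, 43], [41, 41, 43], [36, 37, 39]]] [130 135 134] [39 38 40]
top [[312.0, 215.3000030517578], [324.6000061035156, 137.39999389648438], [385.5, 147.1999969482422], [372.8999938964844, 225.10000610351562]] [[0.482, 0.0466], [0.722, 0.0157], [0.6973, -0.1713], [0.4578, -0.1374]] [0.1857, 0.242, 0.1887, 0.2419]
[[379, 147], [383, 159], [373, 224], [313, 215], [319, 176], [355, 148]] [[0.6972, -0.1514], [0.6604, -0.1643], [0.4612, -0.1376], [0.483, 0.0437], [0.6021, 0.0292], [0.6918, -0.0781]]
side [[297.0, 242.0], [392.0, 242.0], [392.0, 263.0], [297.0, 263.0]] [[0.4617, -0.0882], [0.7049, -0.1154], [0.6901, -0.1798], [0.4578, -0.1541]] [0.0661, 0.2447, 0.0661, 0.2337]
[[391, 244], [391, 263], [297, 261], [378, 242]] [[0.7009, -0.1215], [0.6877, -0.1796], [0.4582, -0.1481], [0.6692, -0.1114]]
```

View pics/tc.png

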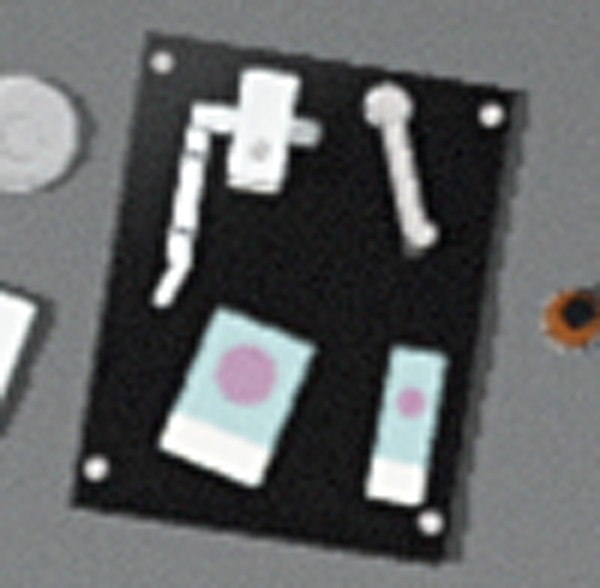

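View pics/sc.png

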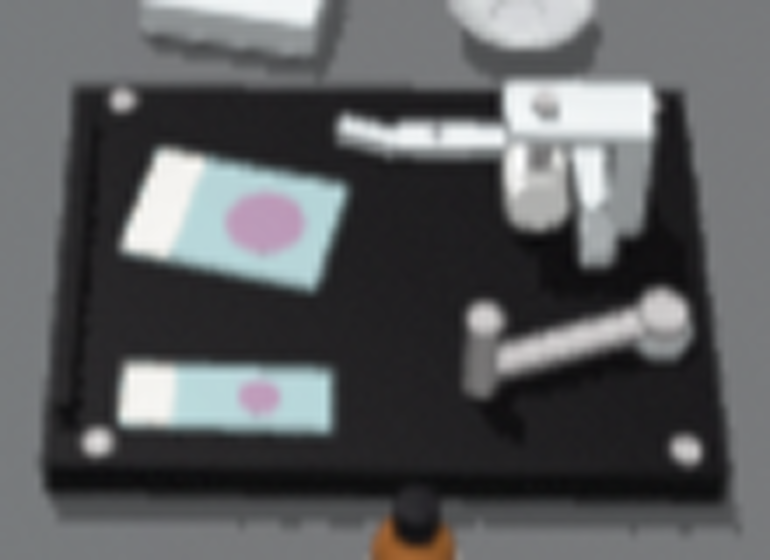

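The top crop shows the slide turned about 15° clockwise from the stage axis, band toward the robot. The clamp is open, with its post at about px (370,171) and its pivot at (365,149). The side crop agrees. Next I'll fit the edges at sub-pixel accuracy.

```bash
cat >> h.py <<'E'
def edge(c,g,a,b,z,sgn,w=.010):
    # points on edge a->b, subpixel, maximum gradient along outward normal (right-hand of a->b for ccw)
    a=np.array(a);b=np.array(b);d=(b-a)/np.linalg.norm(b-a);n=np.array([d[1],-d[0]])
    o=np.arange(-w,w,.0005);P=[]
    for f in np.linspace(.12,.88,25):
        p=a+f*(b-a);Q=p+o[:,None]*n
        uv=proj(c,np.c_[Q,np.full(len(o),z)]).astype(np.float32)
        v=cv2.remap(g,uv[None,:,0],uv[None,:,1],cv2.INTER_LINEAR)[0]
        gr=np.gradient(cv2.GaussianBlur(v[None],(1,9),0)[0] if 0 else np.convolve(v,np.ones(5)/5,'same'))*sgn
        gr[:4]=gr[-4:]=-1; k=gr.argmax()
        if gr[k]>.6: P.append(p+o[k]*n)
    P=np.array(P)
    m=np.median((P-a)@n); P=P[abs((P-a)@n-m)<.003]
    vx,vy,x0,y0=cv2.fitLine(P.astype(np.float32),cv2.DIST_HUBER,0,.01,.0001).ravel()
    return np.array([x0,y0]),np.array([vx,vy])*np.sign(np.dot([vx,vy],d))
def cross(l,m):
    s=np.linalg.solve(np.c_[l[1],-m[1]],m[0]-l[0]); return l[0]+s[0]*l[1]
def quad(c,corners,z,sgn,it=3,w=.010,ch=None):
    g=c["color"].astype(np.float32); g=g.mean(2) if ch is None else g[:,:,ch]
    K=np.array(corners)
    for _ in range(it):
        L=[edge(c,g,K[i],K[(i+1)%4],z,sgn,w) for i in range(4)]
        K=np.array([cross(L[i-1],L[i]) for i in range(4)])
    return K
def desc(K):
    s=[np.linalg.norm(K[(i+1)%4]-K[i]) for i in range(4)]
    a=[np.degrees(np.arctan2(*(K[(i+1)%4]-K[i])[::-1])) for i in range(4)]
    return np.round(K,4).tolist(),np.round(s,4).tolist(),np.round(a,2).tolist()
def slidepose(c,roi):
    x0,y0,x1,y1=roi;im=c["color"].astype(int);m=np.zeros(im.shape[:2],np.uint8)
    m[y0:y1,x0:x1]=(im.max(2)[y0:y1,x0:x1]>120)*255
    k=max(cv2.findContours(m,0,1)[0],key=cv2.contourArea)
    K=ray(c,cv2.boxPoints(cv2.minAreaRect(cv2.convexHull(k))),.023)[:,:2]
    if np.cross(K[1]-K[0],K[2]-K[1])<0: K=K[::-1]
    return quad(c,K,.023,-1,2,.006)
E
python3 -W ignore - <<'E'
from h import *
th=np.radians(-7.6);X=np.array([np.cos(th),np.sin(th)]);Y=np.array([-X[1],X[0]])
t=eyes.read_camera("top");s=eyes.read_camera("side")
K0=np.array([[.4578,-.1374],[.6973,-.1713],[.722,.0157],[.482,.0466]])
for n,c in(("top",t),("side",s)):
    try:
        K=quad(c,K0,.02,1);print(n,desc(K))
        for i,nm in enumerate(("-y","+x","+y","-x")):print(nm, np.round((K[i]+K[(i+1)%4])/2,4),end=' ')
        print()
    except Exception as e:print(n,e)
S=slidepose(t,(322,175,356,217));print("slide top",desc(S),S.mean(0))
S=slidepose(s,(304,208,345,236));print("slide side",desc(S),S.mean(0))
# clamp post/pivot tops, top: crop px
for nm,c,off,f,px,z in(("post",t,(300,132),6,(423,232),.058),("pivot",t,(300,132),6,(388,104),.034),("post",s,(290,192),7,(484,318),.058),("pivot",s,(290,192),7,(663,307),.034)):
    print(nm,ray(c,(np.array(px)+.5)/f-.5+off,z)[0])
E
```

```text
top ([[0.4538, -0.146], [0.6986, -0.178], [0.7241, 0.0179], [0.4792, 0.0484]], [0.2468, 0.1976, 0.2467, 0.196], [-7.47, 82.59, 172.9, -97.44])
-y [ 0.5762 -0.162 ] +x [ 0.7113 -0.0801] +y [0.6016 0.0331] -x [ 0.4665 -0.0488] 
side ([[0.4525, -0.1501], [0.6961, -0.1815], [0.7216, 0.013], [0.4791, 0.0508]], [0.2457, 0.1962, 0.2455, 0.2026], [-7.35, 82.54, 171.15, -97.55])
-y [ 0.5743 -0.1658] +x [ 0.7089 -0.0843] +y [0.6003 0.0319] -x [ 0.4658 -0.0497] 
slide top ([[0.4916, -0.0444], [0.5636, -0.0719], [0.5837, -0.0221], [0.511, 0.0063]], [0.0771, 0.0537, 0.0781, 0.0543], [-20.94, 68.01, 158.67, -110.94]) [ 0.53743788 -0.03303272]
slide side ([[0.5612, -0.0724], [0.5811, -0.0193], [0.5094, 0.0073], [0.4896, -0.0434]], [0.0567, 0.0764, 0.0545, 0.0773], [69.51, 159.65, -111.33, -22.05]) [ 0.53535303 -0.03195157]
post [ 0.61823982 -0.12202133  0.058     ]
pivot [ 0.6869485  -0.10528831  0.034     ]
post [ 0.61540857 -0.11988639  0.058     ]
pivot [ 0.68596469 -0.10292545  0.034     ]
```

Slide in the stage frame: x = -93, y = -10 mm, yaw = -14°. Home is about (0.631, -0.0355), yaw -7.45°. The clamp is at about 0.80 rad, with measured radius 70.7 mm against 71.6 given. I'll move above the press point 18 mm behind the slide centre, with the tool already near-aligned.

```bash
python3 -m pendant '[{"slide":[-2.45,-2.36,0],"turn":0},{"slide":[-2.45,-2.36,0],"turn":0},{"slide":[-2.45,-2.36,0],"turn":0},{"slide":[-2.45,-2.36,0],"turn":0},{"slide":[-2.45,-2.36,0],"turn":0},{"slide":[-2.45,-2.36,0],"turn":0},{"slide":[-2.45,-2.36,0],"turn":0},{"slide":[-2.45,-2.36,0],"turn":0},{"slide":[-2.45,-2.36,0],"turn":0},{"slide":[-2.45,-2.36,0],"turn":0},{"slide":[-2.45,-2.36,0],"turn":0},{"slide":[-2.45,-2.36,0],"turn":0},{"slide":[-2.45,-2.36,0],"turn":0},{"slide":[-2.45,-2.36,0],"turn":0},{"slide":[-2.45,-2.36,0],"turn":0},{"slide":[-2.45,-2.36,0],"turn":0},{"slide":[-2.45,-2.36,0],"turn":0},{"slide":[-2.45,-2.36,0],"turn":0},{"slide":[-2.45,-2.36,0],"turn":0},{"slide":[-2.45,-2.36,0],"turn":-1.4}]' -0.65
python3 -m pendant '[{"slide":[0,0,3],"turn":0},{"slide":[0,0,4],"turn":0},{"slide":[0,0,4],"turn":0},{"slide":[0,0,3],"turn":0},{"slide":[0,0,1],"turn":0},{"slide":[0,0,0],"turn":0},{"slide":[0,0,0],"turn":0},{"slide":[0,0,0],"turn":0}]'
```

```text
t: 2.3
tool_pos: [0.5212, -0.0264, 0.2314]
ee_rot: [0.185, 0.983, 0.0, 0.0]
force: [0.4, 0.3, -0.0]
finger_gap: 0.0151
finger_force: 0.0
t: 3.1
tool_pos: [0.5222, -0.0252, 0.083]
ee_rot: [0.185, 0.983, 0.0, 0.002]
force: [-0.0, 0.0, -1.0]
finger_gap: 0.0153
finger_force: 0.0
```

```bash
python3 -m pendant '[{"slide":[0.1,-0.1,3],"turn":0},{"slide":[0,0,1.6],"turn":0},{"slide":[0,0,0.6],"turn":0},{"slide":[0,0,0],"turn":0},{"slide":[0,0,0],"turn":0}]'
python3 -m pendant '[{"slide":[0,0,0.15],"turn":0},{"slide":[0,0,0.15],"turn":0},{"slide":[0,0,0],"turn":0}]'
python3 - <<'E'
from h import *
c=eyes.read_camera("side");cv2.imwrite("pics/s1.png",cv2.resize(c["color"][150:275,270:410,::-1],None,fx=5,fy=4.8,interpolation=cv2.INTER_CUBIC)[:600])
E
```

```text
t: 3.6
tool_pos: [0.5204, -0.0258, 0.0304]
ee_rot: [0.185, 0.983, 0.0, 0.001]
force: [0.7, 0.1, 0.4]
finger_gap: 0.0151
finger_force: 0.0
t: 3.9
tool_pos: [0.5196, -0.0257, 0.0265]
ee_rot: [0.185, 0.983, 0.0, 0.0]
force: [-0.8, -0.2, -0.4]
finger_gap: 0.0149
finger_force: 0.0
```

View pics/s1.png

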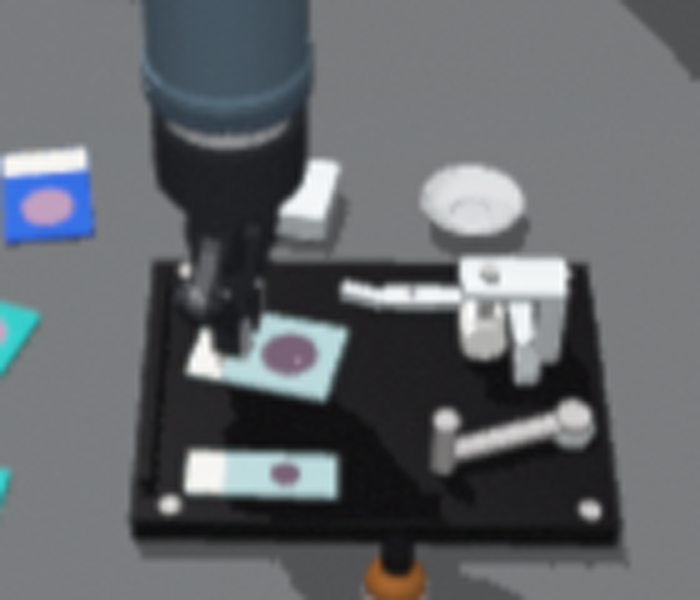

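Fingertips are over the slide just ahead of the band, at crop (238,345). I'll feel downward in small steps.

```bash
python3 -m pendant '[{"slide":[0,0,0.1],"turn":0},{"slide":[0,0,0.1],"turn":0},{"slide":[0,0,0],"turn":0}]'
for i in 1 2 3; do :; done
python3 -m pendant '[{"slide":[0,0,0.05],"turn":0},{"slide":[0,0,0.05],"turn":0},{"slide":[0,0,0],"turn":0}]'
```

```text
t: 4.25
tool_pos: [0.5193, -0.0257, 0.0241]
ee_rot: [0.185, 0.983, -0.0, -0.0]
force: [0.5, -0.3, 0.4]
finger_gap: 0.0151
finger_force: 0.0
t: 4.55
tool_pos: [0.5195, -0.0258, 0.0234]
ee_rot: [0.185, 0.983, 0.0, 0.0]
force: [-0.4, 0.1, 2.0]
finger_gap: 0.0149
finger_force: 0.9
```

```bash
python3 -m pendant '[{"slide":[0,0,0.05],"turn":0},{"slide":[0,0,0],"turn":0},{"slide":[0,0,0],"turn":0}]'; python3 -m pendant '[{"slide":[0,0,0.04],"turn":0},{"slide":[0,0,0],"turn":0},{"slide":[0,0,0],"turn":0}]'
```

```text
t: 4.85
tool_pos: [0.5198, -0.0258, 0.0234]
ee_rot: [0.185, 0.983, 0.0, 0.0]
force: [-0.9, 0.3, 7.5]
finger_gap: 0.0152
finger_force: 3.7
t: 5.15
tool_pos: [0.5201, -0.0258, 0.0233]
ee_rot: [0.185, 0.983, 0.0, 0.001]
force: [-1.8, 0.1, 11.7]
finger_gap: 0.0146
finger_force: 5.9
```

Pressing at 11.7 N, about 10 N/mm. Now square the slide by turning it under the fingers, then drag.

```bash
python3 -m pendant '[{"slide":[0,0,0],"turn":-1.4},{"slide":[0,0,0],"turn":-1.4},{"slide":[0,0,0],"turn":-1.4},{"slide":[0,0,0],"turn":-1.4},{"slide":[0,0,0],"turn":-1.4}]'; python3 -m pendant '[{"slide":[0,0,0],"turn":-1.4},{"slide":[0,0,0],"turn":-1.4},{"slide":[0,0,0],"turn":-1.4},{"slide":[0,0,0],"turn":-1.4},{"slide":[0,0,0],"turn":-1.3},{"slide":[0,0,0],"turn":0}]'
python3 -W ignore - <<'E'
from h import *
c=eyes.read_camera("side");cv2.imwrite("pics/s2.png",cv2.resize(c["color"][150:275,270:410,::-1],None,fx=5,fy=4.8,interpolation=cv2.INTER_CUBIC)[:600])
o=robot.get_obs();from scipy.spatial.transform import Rotation as R;M=R.from_quat(o["ee_rot"]).as_matrix();print(M.round(4))
E
```

```text
t: 5.65
tool_pos: [0.5208, -0.0261, 0.0233]
ee_rot: [0.124, 0.992, 0.0, 0.001]
force: [-0.2, -0.8, 8.6]
finger_gap: 0.0147
finger_force: 4.3
t: 6.25
tool_pos: [0.5209, -0.0261, 0.0233]
ee_rot: [0.065, 0.998, 0.0, 0.001]
force: [0.5, -0.5, 9.1]
finger_gap: 0.0151
finger_force: 4.3
[[-9.916e-01  1.295e-01  2.700e-03]
 [ 1.295e-01  9.916e-01 -2.000e-04]
 [-2.700e-03  2.000e-04 -1.000e+00]]
```

View pics/s2.png

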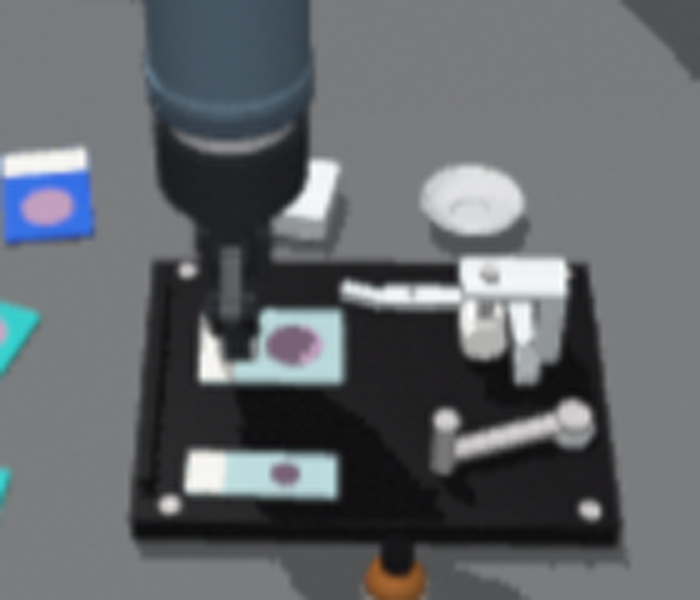

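The slide turned with the tool and is square, at about x = -92, y = -5 mm. Drag along tool -x.

```bash
python3 -m pendant '[{"slide":[-0.1,0,0.02],"turn":0},{"slide":[-0.2,0,0],"turn":0},{"slide":[-0.3,0,0],"turn":0},{"slide":[-0.3,0,0],"turn":0},{"slide":[-0.3,0,0],"turn":0},{"slide":[-0.3,0,0],"turn":0}]'
```

```text
t: 6.9
tool_pos: [0.5351, -0.0277, 0.0233]
ee_rot: [0.065, 0.998, 0.0, 0.001]
force: [-1.8, -0.1, 13.1]
finger_gap: 0.0154
finger_force: 6.5
```

```bash
python3 -m pendant '[{"slide":[-0.3,0.02,-0.01],"turn":0},{"slide":[-0.3,0.02,0],"turn":0},{"slide":[-0.3,0.02,0],"turn":0},{"slide":[-0.3,0.02,0],"turn":0},{"slide":[-0.3,0.02,0],"turn":0},{"slide":[-0.3,0,0],"turn":0}]';  python3 -m pendant '[{"slide":[-0.3,0,0],"turn":0},{"slide":[-0.3,0,0],"turn":0},{"slide":[-0.3,0,0],"turn":0},{"slide":[-0.3,0,0],"turn":0},{"slide":[-0.3,0,0],"turn":0},{"slide":[0,0,0],"turn":0},{"slide":[0,0,0],"turn":0}]'
python3 -W ignore - <<'E'
from h import *
c=eyes.read_camera("side");cv2.imwrite("pics/s3.png",cv2.resize(c["color"][150:275,270:410,::-1],None,fx=5,fy=4.8,interpolation=cv2.INTER_CUBIC)[:600])
E
```

```text
t: 7.5
tool_pos: [0.5531, -0.029, 0.0233]
ee_rot: [0.065, 0.998, 0.0, 0.001]
force: [-2.4, -1.0, 12.4]
finger_gap: 0.0152
finger_force: 5.7
t: 8.2
tool_pos: [0.5686, -0.0311, 0.0234]
ee_rot: [0.065, 0.998, 0.0, 0.001]
force: [-0.4, -0.4, 8.4]
finger_gap: 0.0145
finger_force: 4.3
```

View pics/s3.png

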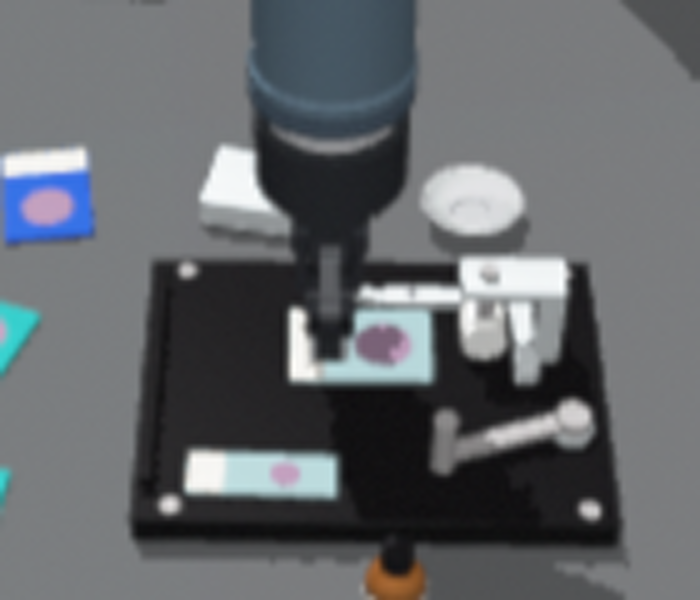

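The slide follows without slipping (finger at crop (330,345) keeps its place against the band), now at x ≈ -44, y ≈ -4. Continue to the shoe with slightly more press.

```bash
python3 -m pendant '[{"slide":[-0.2,0,0.02],"turn":0},{"slide":[-0.3,0,0.01],"turn":0},{"slide":[-0.3,0,0],"turn":0},{"slide":[-0.3,0,0],"turn":0},{"slide":[-0.3,0,0],"turn":0},{"slide":[-0.2,0,0],"turn":0},{"slide":[-0.2,0,0],"turn":0}]';  python3 -m pendant '[{"slide":[-0.2,0,0],"turn":0},{"slide":[-0.2,0,0],"turn":0},{"slide":[-0.2,0,0],"turn":0}]'
```

```text
t: 8.95
tool_pos: [0.5861, -0.0333, 0.0234]
ee_rot: [0.065, 0.998, 0.0, 0.001]
force: [-2.8, -0.3, 12.8]
finger_gap: 0.015
finger_force: 6.3
t: 9.25
tool_pos: [0.5916, -0.0341, 0.0233]
ee_rot: [0.065, 0.998, 0.0, 0.0]
force: [-6.7, 0.3, 16.3]
finger_gap: 0.0151
finger_force: 8.6
```

```bash
python3 -m pendant '[{"slide":[-0.15,0,-0.02],"turn":0},{"slide":[-0.15,0,0],"turn":0},{"slide":[-0.15,0,0],"turn":0}]';  python3 -m pendant '[{"slide":[-0.15,0,0],"turn":0},{"slide":[-0.15,0,0],"turn":0},{"slide":[-0.15,0,0],"turn":0}]'
```

```text
t: 9.55
tool_pos: [0.5946, -0.0345, 0.0234]
ee_rot: [0.065, 0.998, 0.0, -0.001]
force: [-6.3, 1.0, 15.8]
finger_gap: 0.0152
finger_force: 7.7
t: 9.85
tool_pos: [0.5997, -0.0352, 0.0234]
ee_rot: [0.065, 0.998, 0.0, -0.0]
force: [-6.1, 0.7, 13.7]
finger_gap: 0.0155
finger_force: 7.0
```

```bash
python3 -m pendant '[{"slide":[-0.15,0,0],"turn":0},{"slide":[-0.15,0,0],"turn":0},{"slide":[-0.15,0,0],"turn":0},{"slide":[-0.15,0,0],"turn":0},{"slide":[0,0,0],"turn":0}]'
python3 -W ignore - <<'E'
from h import *
c=eyes.read_camera("side");cv2.imwrite("pics/s4.png",cv2.resize(c["color"][150:275,270:410,::-1],None,fx=5,fy=4.8,interpolation=cv2.INTER_CUBIC)[:600])
E
```

```text
t: 10.35
tool_pos: [0.6059, -0.036, 0.0234]
ee_rot: [0.065, 0.998, 0.0, -0.0]
force: [-3.1, 1.0, 12.7]
finger_gap: 0.0153
finger_force: 6.5
```

View pics/s4.png

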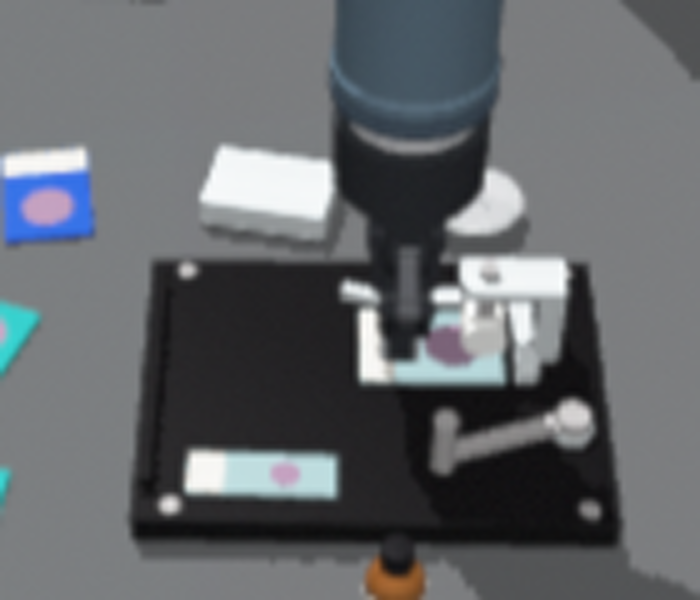

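The slide is under the shoe, with its leading edge at crop x≈505 and the stop at ≈515. A few mm remain; nudge until the stop is felt.

```bash
python3 -m pendant '[{"slide":[-0.1,0,0],"turn":0},{"slide":[-0.1,0,0],"turn":0},{"slide":[-0.1,0,0],"turn":0},{"slide":[-0.1,0,0],"turn":0},{"slide":[-0.05,0,0],"turn":0}]';python3 -m pendant '[{"slide":[-0.05,0,0],"turn":0},{"slide":[-0.05,0,0],"turn":0},{"slide":[-0.05,0,0],"turn":0}]'
```

```text
t: 10.9
tool_pos: [0.6101, -0.0365, 0.0233]
ee_rot: [0.065, 0.998, 0.0, -0.0]
force: [-5.3, -0.5, 14.2]
finger_gap: 0.0153
finger_force: 6.9
t: 11.2
tool_pos: [0.6114, -0.0367, 0.0233]
ee_rot: [0.065, 0.998, 0.0, -0.0]
force: [-5.9, 0.4, 15.3]
finger_gap: 0.0147
finger_force: 7.7
```

```bash
python3 -m pendant '[{"slide":[-0.05,0,-0.01],"turn":0},{"slide":[-0.05,0,0],"turn":0}]';python3 -m pendant '[{"slide":[-0.05,0,0],"turn":0},{"slide":[-0.05,0,0],"turn":0}]'; python3 -m pendant '[{"slide":[-0.05,0,0],"turn":0},{"slide":[0,0,0],"turn":0}]'
```

```text
t: 11.4
tool_pos: [0.6123, -0.0368, 0.0233]
ee_rot: [0.065, 0.998, 0.0, -0.001]
force: [-5.0, 0.3, 13.5]
finger_gap: 0.0154
finger_force: 6.5
t: 11.6
tool_pos: [0.6134, -0.0369, 0.0233]
ee_rot: [0.065, 0.998, 0.0, -0.0]
force: [-4.7, 0.7, 12.7]
finger_gap: 0.0152
finger_force: 6.6
t: 11.8
tool_pos: [0.614, -0.037, 0.0234]
ee_rot: [0.065, 0.998, 0.0, -0.0]
force: [-3.7, 0.4, 12.6]
finger_gap: 0.015
finger_force: 6.5
```

```bash
python3 -m pendant '[{"slide":[-0.05,0,0],"turn":0},{"slide":[-0.05,0,0],"turn":0},{"slide":[0,0,0],"turn":0}]'; python3 -m pendant '[{"slide":[-0.05,0,0],"turn":0},{"slide":[-0.05,0,0],"turn":0},{"slide":[0,0,0],"turn":0}]'
python3 -W ignore - <<'E'
from h import *
c=eyes.read_camera("side");cv2.imwrite("pics/s5.png",cv2.resize(c["color"][195:240,325:395,::-1],None,fx=10,fy=10,interpolation=cv2.INTER_CUBIC))
E
```

```text
t: 12.1
tool_pos: [0.6149, -0.0371, 0.0234]
ee_rot: [0.065, 0.998, 0.0, -0.0]
force: [-4.1, 0.7, 13.0]
finger_gap: 0.0148
finger_force: 6.6
t: 12.4
tool_pos: [0.6159, -0.0373, 0.0234]
ee_rot: [0.065, 0.998, 0.0, -0.0]
force: [-5.9, 0.1, 13.0]
finger_gap: 0.0148
finger_force: 6.5
```

View pics/s5.png

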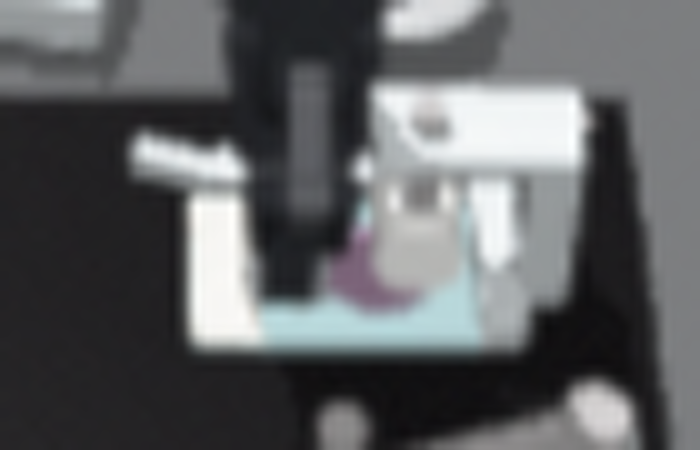

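The leading edge is at crop (480,340), right against the stop's face. I'll measure the rear edge numerically.

```bash
cat > m.py <<'E'
from h import *
th=np.radians(-7.45);X=np.array([np.cos(th),np.sin(th)]);Y=np.array([-X[1],X[0]])
def measure():
    for n,H in(("side",(.6292,-.0368)),("top",(.6308,-.0355))):
        c=eyes.read_camera(n);g=c["color"].astype(np.float32).mean(2);H=np.array(H)
        w=lambda x,y:H+x*X+y*Y
        for nm,a,b in(("rear",w(-.038,.022),w(-.038,-.03)),("free",w(-.038,-.031),w(.034,-.031))):
            try:
                p,d=edge(c,g,a,b,.023,-1,.012);r=p-H
                print(n,nm,"x %.4f y %.4f"%(r@X,r@Y),"ang %.2f"%(np.degrees(np.arctan2(d@Y,d@X))))
            except Exception as e:print(n,nm,"none")
E
python3 -c "
from m import *
measure()"; python3 -m pendant '[{"slide":[-0.05,0,0],"turn":0},{"slide":[-0.05,0,0],"turn":0},{"slide":[0,0,0],"turn":0}]'; python3 -c "
from m import *
measure()"
```

```text
side rear x -0.0388 y -0.0033 ang -90.99
side free x 0.0001 y -0.0301 ang 1.17
top rear x -0.0349 y -0.0022 ang -92.66
top free x 0.0066 y -0.0317 ang -2.86
t: 12.85
tool_pos: [0.6169, -0.0374, 0.0234]
ee_rot: [0.065, 0.998, 0.0, -0.0]
force: [-5.9, 0.4, 13.1]
finger_gap: 0.0152
finger_force: 6.5
side rear x -0.0388 y -0.0033 ang -90.99
side free x -0.0020 y -0.0301 ang 1.07
top rear x -0.0379 y -0.0054 ang -93.03
top free x 0.0071 y -0.0352 ang 2.24
```

Rear edge at x = -38.8 mm, unchanged while the fingers moved another 1 mm, so the slide is on the stop and the fingers slipped on it. Lift, shut the gripper and move to the outer side of the clamp post.

```bash
python3 -m pendant '[{"slide":[0,0,-0.3],"turn":0},{"slide":[0,0,-1.5],"turn":0},{"slide":[0,0,-3],"turn":0},{"slide":[0,0,-2.2],"turn":0},{"slide":[0,-2,0],"turn":0},{"slide":[0,-3,0],"turn":0},{"slide":[0,-3,0],"turn":0},{"slide":[-1.1,-3.2,0],"turn":0},{"slide":[0,0,0],"turn":0},{"slide":[0,0,0],"turn":0},{"slide":[0,0,0],"turn":0}]' -1; python3 -W ignore - <<'E'
from m import *
measure()
c=eyes.read_camera("side");cv2.imwrite("pics/s6.png",cv2.resize(c["color"][130:275,290:430,::-1],None,fx=4.1,fy=4.1,interpolation=cv2.INTER_CUBIC)[:600])
E
```

```text
t: 14.05
tool_pos: [0.6138, -0.1485, 0.0926]
ee_rot: [0.064, 0.998, 0.001, 0.0]
force: [0.5, 0.3, 0.3]
finger_gap: 0.0
finger_force: 0.0
side rear x -0.0388 y -0.0033 ang -90.99
side free x -0.0136 y -0.0303 ang 1.32
top rear x -0.0383 y -0.0093 ang -91.07
top free x 0.0053 y -0.0315 ang 0.09
```

View pics/s6.png

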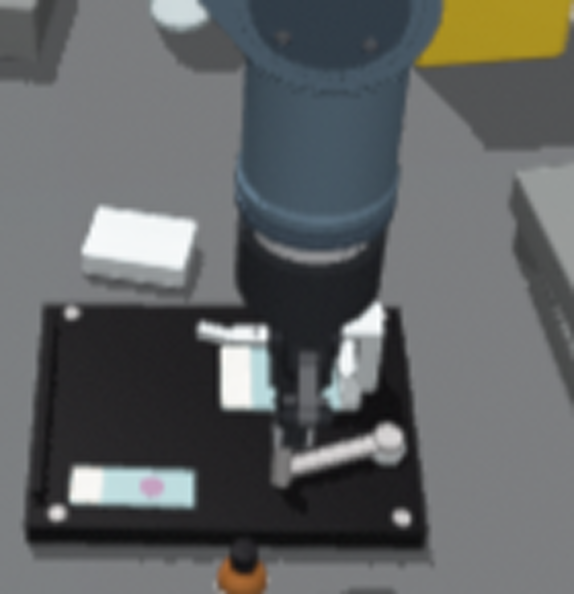

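Slide still home. The fingers are just outboard of the post line (finger y ≈ -114 mm, post ≈ -87 mm). Descend alongside the post.

```bash
python3 -m pendant '[{"slide":[0,-0.3,1],"turn":0},{"slide":[0,0,2],"turn":0},{"slide":[0,0,1.5],"turn":0},{"slide":[0,0,0.9],"turn":0},{"slide":[0,0,0],"turn":0}]'; python3 -m pendant '[{"slide":[0,0.3,0],"turn":0},{"slide":[0,0.3,0],"turn":0},{"slide":[0,0.3,0],"turn":0},{"slide":[0,0.3,0],"turn":0}]'
```

```text
t: 14.7
tool_pos: [0.612, -0.1526, 0.0365]
ee_rot: [0.065, 0.998, 0.0, -0.002]
force: [0.6, 0.4, 0.1]
finger_gap: 0.0004
finger_force: 0.0
t: 15.1
tool_pos: [0.6153, -0.1406, 0.0389]
ee_rot: [0.065, 0.998, 0.0, 0.0]
force: [0.4, -0.3, 0.2]
finger_gap: 0.0001
finger_force: 0.0
```

```bash
python3 -m pendant '[{"slide":[0,0.3,0],"turn":0},{"slide":[0,0.3,0],"turn":0},{"slide":[0,0.3,0],"turn":0},{"slide":[0,0.3,0],"turn":0}]'; python3 -m pendant '[{"slide":[0,0.3,0],"turn":0},{"slide":[0,0.3,0],"turn":0},{"slide":[0,0.3,0],"turn":0},{"slide":[0,0.3,0],"turn":0}]'
```

```text
t: 15.5
tool_pos: [0.6161, -0.1293, 0.0382]
ee_rot: [0.065, 0.998, -0.0, -0.0]
force: [-1.8, -1.6, 0.1]
finger_gap: -0.0003
finger_force: 1.1
t: 15.9
tool_pos: [0.618, -0.1169, 0.0383]
ee_rot: [0.065, 0.998, 0.0, -0.0]
force: [0.4, -1.7, -1.1]
finger_gap: -0.0
finger_force: 1.0
```

The post is moving at about 2 N. Continue, then slow near the glass.

```bash
python3 -m pendant '[{"slide":[0,0.3,0],"turn":0},{"slide":[0,0.3,0],"turn":0},{"slide":[0,0.3,0],"turn":0},{"slide":[0,0.3,0],"turn":0},{"slide":[0,0.3,0],"turn":0},{"slide":[0,0.3,0],"turn":0}]'; python3 -m pendant '[{"slide":[0,0.1,0],"turn":0},{"slide":[0,0.1,0],"turn":0},{"slide":[0,0.1,0],"turn":0},{"slide":[0,0.1,0],"turn":0}]'; python3 -m pendant '[{"slide":[0,0.1,0],"turn":0},{"slide":[0,0.1,0],"turn":0},{"slide":[0,0.1,0],"turn":0}]'
```

```text
t: 16.5
tool_pos: [0.6208, -0.0993, 0.0385]
ee_rot: [0.065, 0.998, -0.0, 0.001]
force: [1.4, -1.5, 0.2]
finger_gap: -0.0002
finger_force: 1.0
t: 16.9
tool_pos: [0.6209, -0.0956, 0.0384]
ee_rot: [0.065, 0.998, -0.0, 0.0]
force: [1.1, -2.3, 0.2]
finger_gap: -0.0
finger_force: 1.0
t: 17.2
tool_pos: [0.6212, -0.0925, 0.0383]
ee_rot: [0.065, 0.998, -0.0, 0.0]
force: [0.5, -2.2, 0.2]
finger_gap: 0.0003
finger_force: 1.0
```

```bash
python3 -c "
from m import *
measure()"
```

```text
side rear x -0.0388 y -0.0033 ang -90.99
side free x -0.0177 y -0.0304 ang 1.09
top rear x -0.0385 y -0.0028 ang -90.00
top free x -0.0107 y -0.0210 ang 0.12
```

```bash
python3 -m pendant '[{"slide":[0,0.05,0],"turn":0},{"slide":[0,0.05,0],"turn":0},{"slide":[0,0.05,0],"turn":0}]'; python3 -m pendant '[{"slide":[0,0.05,0],"turn":0},{"slide":[0,0.05,0],"turn":0}]'; python3 -m pendant '[{"slide":[0,0.05,0],"turn":0},{"slide":[0,0.05,0],"turn":0}]'
```

```text
t: 17.6
tool_pos: [0.6214, -0.0911, 0.0383]
ee_rot: [0.065, 0.998, -0.0, 0.0]
force: [0.9, -1.9, -0.2]
finger_gap: -0.0
finger_force: 1.0
t: 17.8
tool_pos: [0.6215, -0.0901, 0.0383]
ee_rot: [0.065, 0.998, -0.0, 0.0]
force: [0.6, -2.5, 0.2]
finger_gap: -0.0002
finger_force: 1.5
t: 18.0
tool_pos: [0.6217, -0.0897, 0.0384]
ee_rot: [0.065, 0.998, -0.0, 0.0]
force: [1.5, -4.0, -1.2]
finger_gap: 0.0005
finger_force: 2.1
```

```bash
python3 -m pendant '[{"slide":[0,0.05,0],"turn":0},{"slide":[0,0.05,0],"turn":0}]'; python3 -m pendant '[{"slide":[0,0.05,0],"turn":0},{"slide":[0,0.05,0],"turn":0}]'; python3 -c "
from m import *
measure()"
```

```text
t: 18.2
tool_pos: [0.6219, -0.0886, 0.0384]
ee_rot: [0.065, 0.998, -0.0, 0.0]
force: [0.9, -4.2, -0.4]
finger_gap: -0.0001
finger_force: 2.3
t: 18.4
tool_pos: [0.6221, -0.0875, 0.0384]
ee_rot: [0.065, 0.998, -0.0, 0.0]
force: [2.6, -4.4, -0.7]
finger_gap: 0.0003
finger_force: 2.4
side rear x -0.0388 y -0.0030 ang -90.91
side free x -0.0155 y -0.0269 ang 0.94
top rear x -0.0385 y 0.0001 ang -89.87
top free x -0.0054 y -0.0327 ang -1.79
```

```bash
python3 -m pendant '[{"slide":[0,0.05,0],"turn":0},{"slide":[0,0,0],"turn":0}]'; python3 -m pendant '[{"slide":[0,0.05,0],"turn":0},{"slide":[0,0,0],"turn":0}]'
```

```text
t: 18.7
tool_pos: [0.6222, -0.087, 0.0384]
ee_rot: [0.065, 0.998, -0.0, 0.0]
force: [1.8, -4.9, -0.9]
finger_gap: 0.0003
finger_force: 2.4
t: 18.9
tool_pos: [0.6223, -0.0868, 0.0384]
ee_rot: [0.065, 0.998, -0.0, 0.0]
force: [1.3, -5.1, -0.5]
finger_gap: -0.0001
finger_force: 2.7
```

```bash
python3 -m pendant '[{"slide":[0,0.05,0],"turn":0},{"slide":[0,0,0],"turn":0}]'; python3 -m pendant '[{"slide":[0,0.04,0],"turn":0},{"slide":[0,0,0],"turn":0}]'; python3 -c "
from m import *
measure()"
```

```text
t: 19.1
tool_pos: [0.6223, -0.0866, 0.0384]
ee_rot: [0.065, 0.998, -0.001, 0.0]
force: [2.0, -6.3, -0.7]
finger_gap: 0.0002
finger_force: 2.9
t: 19.3
tool_pos: [0.6224, -0.0864, 0.0384]
ee_rot: [0.065, 0.998, -0.001, 0.0]
force: [2.2, -6.7, -0.7]
finger_gap: 0.0001
finger_force: 3.1
side rear x -0.0388 y -0.0033 ang -90.99
side free x -0.0202 y -0.0269 ang 1.68
top rear x -0.0383 y -0.0014 ang -86.67
top free x -0.0157 y -0.0330 ang -70.15
```

The post has stalled and force is rising, so the slide is probably flush. One more small push, then back off and look.

```bash
python3 -m pendant '[{"slide":[0,0.05,0],"turn":0},{"slide":[0,0.03,0],"turn":0},{"slide":[0,0,0],"turn":0},{"slide":[0,0,0],"turn":0}]'; python3 -m pendant '[{"slide":[0,-0.3,0],"turn":0},{"slide":[0,-0.5,0],"turn":0},{"slide":[0,-1,0],"turn":0},{"slide":[0,-1.5,0],"turn":0},{"slide":[0,0,-2],"turn":0},{"slide":[0,0,-4],"turn":0},{"slide":[0,0,-4.5],"turn":0},{"slide":[4.5,0,-2],"turn":0},{"slide":[4.5,-1,0],"turn":0},{"slide":[4.5,-1,0],"turn":0},{"slide":[4.5,-1,0],"turn":0},{"slide":[4.5,-1,0],"turn":0},{"slide":[0,-4.5,0],"turn":0},{"slide":[0,-4.5,0],"turn":0},{"slide":[0,-4.5,0],"turn":0},{"slide":[0,-4.5,0],"turn":0},{"slide":[0,0,0],"turn":0}]'; python3 -W ignore - <<'E'
from m import *
measure()
t=eyes.read_camera("top");s=eyes.read_camera("side")
a=cv2.resize(t["color"][132:182,305:375,::-1],None,fx=8,fy=5.7,interpolation=cv2.INTER_CUBIC)
a=cv2.resize(t["color"][132:182,310:380,::-1],(420,300),interpolation=cv2.INTER_CUBIC);b=cv2.resize(s["color"][195:245,330:400,::-1],(420,300),interpolation=cv2.INTER_CUBIC)
cv2.imwrite("pics/f.png",np.vstack([a,b]))
E
```

```text
t: 19.8
tool_pos: [0.6226, -0.086, 0.0385]
ee_rot: [0.065, 0.998, -0.001, 0.001]
force: [2.1, -7.2, -0.2]
finger_gap: 0.0002
finger_force: 3.5
t: 21.5
tool_pos: [0.364, -0.3133, 0.164]
ee_rot: [0.07, 0.998, -0.002, 0.001]
force: [-0.3, 0.4, 0.4]
finger_gap: -0.0001
finger_force: 0.0
side rear x -0.0388 y -0.0033 ang -90.99
side free x 0.0078 y -0.0368 ang 0.71
top rear x -0.0385 y -0.0050 ang -90.09
top free x -0.0072 y -0.0275 ang 0.84
```

View pics/f.png

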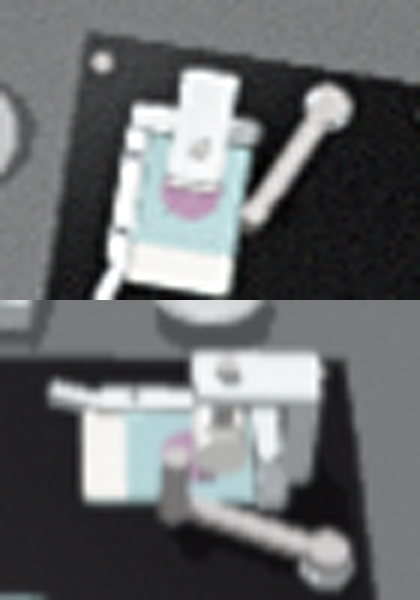

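The slide is under the shoe, its left edge on the fence and its leading edge on the stop. The clamp tip is at top-crop (253,215), against the free edge. I'll check the numbers.

```bash
python3 -W ignore - <<'E'
from m import *
for n,H in(("side",(.6292,-.0368)),("top",(.6308,-.0355))):
    c=eyes.read_camera(n);g=c["color"].astype(np.float32).mean(2);H=np.array(H);w=lambda x,y:H+x*X+y*Y
    for a,b in((-.04,-.014),(-.038,-.015)):
        p,d=edge(c,g,w(a,-.027),w(b,-.027),.023,-1,.006);print(n,"free y %.4f ang %.2f"%((p-H)@Y,np.degrees(np.arctan2(d@Y,d@X))))
t=eyes.read_camera("top")
P=ray(t,(310+253.5/6-.5,132+215.5/6-.5),.058)[0,:2];V=ray(t,(310+328.5/6-.5,132+105.5/6-.5),.034)[0,:2]
for nm,q in(("post",P),("pivot",V)):print(nm,((q-np.array((.6308,-.0355)))@np.c_[X,Y]).round(4))
r=(P-V)@np.c_[X,Y];print("clamp",np.arctan2(r[1],r[0])%(2*np.pi)-np.arctan2(30,-65),np.hypot(*r))
S=slidepose(t,(330,152,352,182));print(desc(S))
E
```

```text
side free y -0.0270 ang 0.00
side free y -0.0270 ang -0.00
top free y -0.0276 ang 0.66
top free y -0.0281 ang 6.25
post [-0.0016 -0.0324]
pivot [ 0.0642 -0.062 ]
clamp 0.009271940178078086 0.07212909971077261
([[0.5968, 0.0046], [0.5888, -0.0596], [0.6829, -0.0665], [0.685, -0.0038]], [0.0648, 0.0943, 0.0627, 0.0887], [-97.06, -4.14, 88.01, 174.56])
```

The free edge sits at y ≈ -27 mm including about 1 mm of edge blur, parallel within a degree. The clamp is at about 0.01 rad and its force rose against the fence. Handing in.

```bash
python3 -c "
from rig import workorder
print(workorder.hand_in())"
```

```text
the job is handed in; nothing more can be done
None
```

I handed the job in at about 22 s. By the camera measurements the wide slide is home against the end stop and flush with the side fence, and the clamp rests on its free edge at about 0.01 rad. The highest press I saw on the glass was 16.3 N and the post push peaked at 7.2 N; the hand-in returned no verdict.

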